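# Check the knee kit in by touch

### The arm

A 6-joint arm with a two-finger parallel gripper is mounted at the origin on the work surface. World frame = base frame: x ahead of the robot, y to its left, z up, the work surface at z = 0. Lengths are in m, angles in degrees, forces in N, time in s.
With the tool pointing down it reaches from about 0.3 to 0.775 m from the base axis. Payload 14.6 kg.
Tool frame: the origin (TCP) lies midway between the tips of the shut fingers; the grasp point (between the pads) lies 19 mm behind it (manip.tcp_to_grasp is the distance from the TCP to the grasp point, in m); z points along the fingers, y is the line along which they close (so a half turn about z gives the same grasp; the last joint's range is limited). The gripper opens to 94 mm and grips with 3 to 60 N. Pads are 16 mm wide; open, the fingers measure 119 mm over their backs; the gripper's body (75 mm by 177 mm) begins 78 mm behind the grasp point.
Start: joints at [63.507, 17.183, 87.147, -0, 75.671, -3.816], TCP at [0.212, 0.507, 0.205] pointing down, gripper open.
Joint ranges: [-173.82, 173.82], [-45.26, 126.66], [13.44, 144.39], [-59.66, 239.66], [0, 175.72], [-146.38, 146.38]. Speed limits (degrees/s): [127.2, 127.2, 147.25, 180, 180, 180].

### API

Orientations are given as a 3x3 rotation matrix whose columns are the frame's x, y, z axes.
In Python, from station import manip gives the robot as it stands. Calls block until the motion is done:
- manip.reach(position, orientation): joint-space move of the TCP to a pose.
- manip.line_to(position, rot=None, speed=0.15, max_force=None): straight line of the TCP; rot=None keeps the orientation; speed is the mean speed in m/s. With max_force (N) it stops when the force on the tool has changed by that much, and returns True; else False.
- manip.move_joints(angles): joint-space move.
- manip.grip(opening, force=None): opening from 0.0 (shut) to 1.0 (fully open); force is the grip in N (None keeps the last); returns when the fingers have stopped.
- manip.dwell(seconds).
- manip.inverse_kinematics(position, orientation): joint angles nearest the present ones, or None.
- manip.camera(name): name is "scene" or "top" or "wrist"; returns (picture, depth): 420x560x3 uint8, blue, green, red; 420x560 float32, m along the optical axis (not along the pixel's ray), 0 where there is no reading.
- manip.camera_model(name): a dict with "fx", "fy", "cx", "cy" (pixels), "dist_coeffs" ([k1, k2, p1, p2, k3] as OpenCV has them; the pictures are not rectified), "pose" (4x4, takes a point from camera to world coordinates). Camera axes: x right, y up, looking along -z (the intrinsics and any distortion apply to the point x, -y, -z); pixel columns grow to the right and rows downward; lengths in m; the calibration is good to about 2 mm. A picture is of the moment at which its call begins: read the wrist's pose just before it. camera_model takes no time and is no camera call; for the wrist camera it gives the pose at the moment of the call.
A pose or a line that the arm cannot do raises manip.Unreachable and nothing moves.
- manip.sign_off(): hands the job in; it is judged then, once.
Readings, each from a call of its own:
- manip.get_time_s(): time.
- manip.get_q(): joint angles.
- manip.get_qvel(): joint speeds.
- manip.get_joint_efforts(): joint torques, N m.
- manip.get_eef_pos(): TCP position.
- manip.get_tool_rot(): TCP orientation.
- manip.get_contact_force(): force on the tool from outside, world axes, zero at the start.
- manip.get_moment(): the same for the moment, N m.
- manip.get_width(): opening from 0.0 (shut) to 1.0 (fully open).
- manip.get_grasp_force(): force on a finger pad.
Only numpy, scipy, OpenCV 4.12 (cv2) and the standard library are available. Lean on these libraries where they do the work, as an engineer would, in place of code of your own. Each camera call takes 0.05 s, during which the arm holds its last target. There are 200 camera calls.

### The job

Check the knee kit in, in the order it will be built: with the fingertips press gently down on the top of the bronze axle, then on the rim of the black bearing race, then on the rim of the blue clamp ring, each until the pad under it has clearly sunk and stays down. Press the parts themselves, not their nests or pads, without lifting, tipping or shifting any of them, and leave the slide's carriage, the hinge shell and the screwdriver where they are.

Things in the scene. Friction and masses are not known exactly. Their poses are not given: they have to be found in the camera images.
- axle: bronze knee axle standing upright: round foot flange 38 mm across and 6 mm thick, pin 22 mm across, 60 mm tall in all, 0.2 to 0.27 kg; loose on its pad. Origin at the centre of its underside, z up along the pin; the flat top is 60 mm above the origin
- race: black ceramic bearing race, a plain ring lying flat: 64 mm outside, 44 mm bore, 16 mm high, about 0.09 kg; loose on its pad. Origin at the centre of its underside, z up; the rim's middle line has a radius of 27 mm
- clamp_ring: sky blue aluminium clamp ring lying flat: 58 mm outside, 40 mm bore, 22 mm high, about 0.09 kg, with a split ear that reaches 40 mm from the centre along its +x; loose on its pad. Origin at the centre of its underside, z up; the rim's middle line has a radius of 24.5 mm
- nest_axle: fixed grey housing under the knee axle, 96 x 96 mm, 22 mm high, origin at the centre of its underside on the bench, z up. Its square aluminium pad (82 x 82 mm) stands 18 mm proud, top 40 mm above the bench when up. The three nests look alike and stand in a row in any order
- nest_race: fixed grey housing under the bearing race, 96 x 96 mm, 22 mm high, origin at the centre of its underside on the bench, z up. Its square aluminium pad (82 x 82 mm) stands 18 mm proud, top 40 mm above the bench when up. The three nests look alike and stand in a row in any order
- nest_clamp: fixed grey housing under the clamp ring, 96 x 96 mm, 22 mm high, origin at the centre of its underside on the bench, z up. Its square aluminium pad (82 x 82 mm) stands 18 mm proud, top 40 mm above the bench when up. The three nests look alike and stand in a row in any order
- pad_axle (a joint): sinking of the square pad under the knee axle, m: 0 up, 0.009 fully down, counts as down from 0.003. Held by friction: sinks under 3 to 5 N pressed slowly and stays where left. Its top plate is sprung on it (1.5 N/mm, 8 mm at most): it gives 1 to 3 mm before the pad moves, cushions the stop and springs back when let go; push about 9 mm past first contact, at about 20 mm/s
- pad_race (a joint): sinking of the square pad under the bearing race, m: 0 up, 0.009 fully down, counts as down from 0.003. Held by friction: sinks under 3 to 5 N pressed slowly and stays where left. Its top plate is sprung on it (1.5 N/mm, 8 mm at most): it gives 1 to 3 mm before the pad moves, cushions the stop and springs back when let go; push about 9 mm past first contact, at about 20 mm/s
- pad_clamp (a joint): sinking of the square pad under the clamp ring, m: 0 up, 0.009 fully down, counts as down from 0.003. Held by friction: sinks under 3 to 5 N pressed slowly and stays where left. Its top plate is sprung on it (1.5 N/mm, 8 mm at most): it gives 1 to 3 mm before the pad moves, cushions the stop and springs back when let go; push about 9 mm past first contact, at about 20 mm/s
- carriage_top (a point): middle of the flat top, 49 mm above the bench, of the steel carriage (80 x 90 mm) on the dovetail slide (85 x 340 mm, lying roughly along y beyond the nests); it slides along the slide under about 3 N. To be left alone
- hinge_shell: loose frosted polymer hinge shell, 70 x 50 mm, 48 mm high with two round knuckles, 0.06 kg, on the bench left of the nests; origin at the centre of its underside. To be left alone
- driver: loose screwdriver, 180 mm long, lying along its x on the bench right of the nests, handle to its -x; origin at the underside. To be left alone
Not all that is in view belongs to the job. Leave any orange or purple look-alike of the nest_clamp alone.

How it is judged:
By the outcome, as a careful person would: the job done as asked, in the order asked, and still so for the second after the job is handed in, with the robot touching nothing.
It also fails if it takes over 48 s, if anything falls off the work surface, if the arm or the gripper's body presses on something with over 40 N, if the wrist force passes 120 N, or if a joint passes its speed limit or range.

## Working session

There is one attempt and no reset: what is moved stays moved. The work goes in short steps, each a Python script; the robot and the scene stay as the last script left them, time stands still between calls to the robot, and variables do not carry over. Pictures are saved under pics/ and viewed, at most 10 in all, crops included, and the job is handed in when it is done.

```bash
ls; mkdir -p pics; python3 - <<'E'
from station import manip
import cv2,numpy as np,pickle
d={}
for n in("top","scene"):
    m=manip.camera_model(n);p,z=manip.camera(n);d[n]=(p,z,m);cv2.imwrite(f"pics/{n}0.png",p)
    print(n,m["fx"],m["cx"],m["cy"],m["dist_coeffs"],np.round(m["pose"],3).tolist(),(z>0).mean())
pickle.dump(d,open("d.pkl","wb"));print(manip.get_time_s())
E
```

```text
pics
top 396.1421556875581 276.58187798020566 210.17555220296958 [-0.0546661  0.         0.         0.         0.       ] [[0.006, 0.982, -0.19, 0.343], [-1.0, 0.004, -0.007, -0.008], [-0.006, 0.19, 0.982, 1.292], [0.0, 0.0, 0.0, 1.0]] 0.9957865646258504
scene 539.0831373866386 274.1058552833096 213.47404286768142 [-0.18329873  0.          0.          0.          0.        ] [[-0.668, -0.514, 0.539, 1.27], [0.744, -0.459, 0.485, 0.62], [-0.002, 0.725, 0.689, 0.971], [0.0, 0.0, 0.0, 1.0]] 0.9921853741496599
0.1
```

View pics/top0.png

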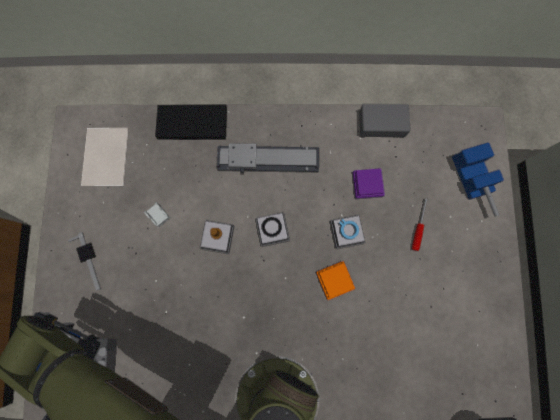

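View pics/scene0.png

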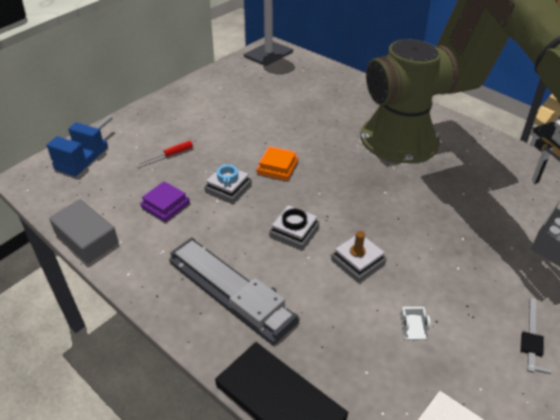

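The top view shows the axle at (216,233), the black race at (272,227), the blue ring at (348,230) and the carriage at (241,155). Possible mix-ups:
- **Clamp nest:** the orange block (336,281) and purple block (368,183) are look-alikes.
- **Race:** the black tray (191,122).
- **Clamp ring:** the blue vise (477,170).
- **Axle:** nothing similar in view.

I choose the three parts standing on grey nests.

```bash
cat > h.py <<'E'
import cv2,numpy as np
def ray(m,uv):
    K=np.array([[m["fx"],0,m["cx"]],[0,m["fy"],m["cy"]],[0,0,1]])
    n=cv2.undistortPoints(np.float64(uv).reshape(-1,1,2),K,np.array(m["dist_coeffs"])).reshape(-1,2)
    d=np.c_[n[:,0],-n[:,1],-np.ones(len(n))]@np.array(m["pose"])[:3,:3].T
    return np.array(m["pose"])[:3,3],d
def plane(m,uv,z):
    o,d=ray(m,uv); return o+d*((z-o[2])/d[:,2])[:,None]
def project(m,P):
    P=np.atleast_2d(P);T=np.linalg.inv(m["pose"]);c=P@T[:3,:3].T+T[:3,3];c=c*[1,-1,-1]
    K=np.array([[m["fx"],0,m["cx"]],[0,m["fy"],m["cy"]],[0,0,1]])
    return cv2.projectPoints(c,np.zeros(3),np.zeros(3),K,np.array(m["dist_coeffs"]))[0].reshape(-1,2)
def mask(img,k):
    h=cv2.cvtColor(img,cv2.COLOR_BGR2HSV);H,S,V=cv2.split(h)
    if k=="axle": return ((H>5)&(H<22)&(S>110)&(V>40)).astype(np.uint8)
    if k=="race": return (V<55).astype(np.uint8)
    return ((H>90)&(H<112)&(S>90)&(V>110)).astype(np.uint8)
def blob(img,k,c,r):
    """largest blob near pixel c; outer contour"""
    M=mask(img,k);W=np.zeros_like(M);cv2.circle(W,tuple(int(i) for i in c),r,1,-1);M*=W
    cs,_=cv2.findContours(M,cv2.RETR_EXTERNAL,cv2.CHAIN_APPROX_NONE)
    return max(cs,key=cv2.contourArea)
E
python3 - <<'E'
from h import *;import pickle
d=pickle.load(open("d.pkl","rb"))
px={"top":dict(axle=(216,233),race=(272,227),clamp=(348,230)),"scene":dict(axle=(360,243),race=(295,220),clamp=(228,175))}
zt=dict(axle=.10,race=.056,clamp=.062)
for n in px:
    p,z,m=d[n]
    for k,c in px[n].items():
        ct=blob(p,k,c,18); P=plane(m,ct.reshape(-1,2),zt[k])
        (x,y),r=cv2.minEnclosingCircle(P[:,:2].astype(np.float32)); u=ct.reshape(-1,2).mean(0)
        mn=P[:,:2].min(0);mx=P[:,:2].max(0)
        print(n,k,len(ct),cv2.boundingRect(ct),np.round([x,y,r],4),np.round([mn,mx],3).tolist())
p,z,m=d["top"]
print("carriage",plane(m,[(241,155)],.049)[0])
cv2.imwrite("pics/c1.png",cv2.resize(p[135:305,190:400],None,fx=3.5,fy=3.5,interpolation=cv2.INTER_CUBIC))
E
```

```text
top axle 30 (211, 228, 11, 11) [0.5036 0.186  0.0178] [[0.487, 0.169], [0.517, 0.2]]
top race 52 (262, 217, 19, 19) [0.5299 0.0177 0.0302] [[0.502, -0.01], [0.56, 0.047]]
top clamp 56 (340, 220, 19, 19) [ 0.5249 -0.225   0.0324] [[0.493, -0.255], [0.55, -0.199]]
scene axle 60 (351, 231, 14, 25) [0.5342 0.2088 0.0384] [[0.499, 0.187], [0.569, 0.235]]
scene race 62 (283, 209, 23, 21) [0.5343 0.0253 0.0353] [[0.502, -0.007], [0.568, 0.056]]
scene clamp 54 (217, 165, 21, 18) [ 0.5276 -0.2191  0.037 ] [[0.493, -0.253], [0.559, -0.189]]
carriage [0.7678315  0.11925017 0.049     ]
```

View pics/c1.png

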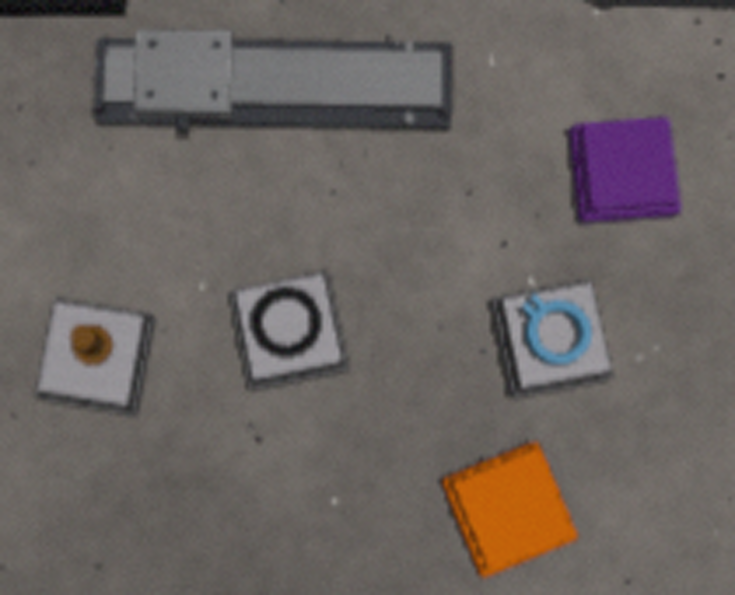

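The crop shows the bronze axle standing at (90,342), the black race at (286,322), and the blue ring at (558,332) with its ear pointing up-left at (530,303). All three are on grey nests, so the choice holds. Next I take a wrist close-up over each part.

```bash
python3 - <<'E'
from station import manip
from h import *;import pickle
R=np.array([[1,0,0],[0,-1,0],[0,0,-1.]])
print(np.round(manip.get_tool_rot(),2).tolist())
for RR in (R,R@np.diag([-1,-1,1])):
    print(manip.inverse_kinematics([.505,.187,.25],RR))
q=[(np.abs(np.array(manip.inverse_kinematics([.505,.187,.25],r))-manip.get_q()).max(),i) for i,r in enumerate((R,R@np.diag([-1,-1,1])))]
R=(R,R@np.diag([-1,-1,1]))[min(q)[1]]
d={}
for k,p in dict(clamp=[.525,-.223,.25],race=[.53,.018,.25],axle=[.505,.187,.25]).items():
    if k!="axle": continue
    manip.reach(p,R)
    m=manip.camera_model("wrist");im,z=manip.camera("wrist");d[k]=(im,z,m);cv2.imwrite(f"pics/w_{k}.png",im)
    print(k,np.round(m["pose"],3).tolist(),m["fx"],np.round(project(m,[p[0],p[1],.1]),0),manip.get_time_s())
pickle.dump((d,R),open("w.pkl","wb"))
E
```

```text
[[-0.92, 0.39, -0.0], [0.39, 0.92, -0.0], [0.0, -0.0, -1.0]]
[ 1.64223183e+01  1.39347155e+01  8.53127380e+01 -2.54444375e-14
  8.07525464e+01  1.06422318e+02]
[ 1.64223183e+01  1.39347155e+01  8.53127380e+01 -2.54444375e-14
  8.07525464e+01 -7.35776817e+01]
axle [[-0.001, -0.968, -0.253, 0.431], [1.0, -0.001, 0.001, 0.188], [-0.001, -0.253, 0.968, 0.428], [0.0, 0.0, 0.0, 1.0]] 374.8107755535372 [[272. 192.]] 1.7583
```

View pics/w_axle.png

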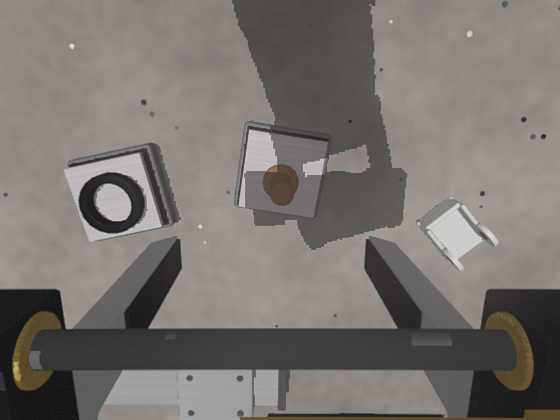

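The wrist view shows the axle at about (282,190), with its top disc near (282,197), and the race at (112,202). I'll measure with depth segmentation and a circle fit.

```bash
cat >> h.py <<'E'
def cloud(m,z):
    v,u=np.mgrid[0:z.shape[0],0:z.shape[1]]
    o,d=ray(m,np.c_[u.ravel(),v.ravel()])
    return (o+d*z.ravel()[:,None]).reshape(*z.shape,3)   # d has unit depth
def top_fit(m,z,lo,hi,c,r):
    """points of the top face near world xy c: pixel mask, enclosing circle, median z"""
    P=cloud(m,z);M=(z>0)&(P[...,2]>lo)&(P[...,2]<hi)&(np.hypot(P[...,0]-c[0],P[...,1]-c[1])<r)
    Q=P[M];(x,y),rad=cv2.minEnclosingCircle(Q[:,:2].astype(np.float32))
    return M,Q,np.array([x,y]),rad
E
python3 - <<'E'
from h import *;import pickle
d,R=pickle.load(open("w.pkl","rb"));im,z,m=d["axle"]
T=pickle.load(open("d.pkl","rb"))["top"]
for nm,mm,zz in(("wrist",m,z),("top",T[2],T[1])):
  for k,h,c,r in(("axle",.1,(.505,.187),.05),("race",.056,(.53,.018),.05),("pad_axle",.04,(.505,.187),.07),("clamp",.062,(.525,-.225),.05)):
    try:
        M,Q,xy,rad=top_fit(mm,zz,h-.006,h+.006,c,r);v,u=np.nonzero(M)
        # colour/ray version: mask edge pixels onto the nominal plane
        p=plane(mm,np.c_[u,v],h)[:,:2]; (x,y),r2=cv2.minEnclosingCircle(p.astype(np.float32))
        print(nm,k,M.sum(),np.round([*xy,rad,*Q.mean(0),np.median(Q[:,2])],4),"ray",np.round([x,y,r2,*p.mean(0)],4),"px",u.mean().round(1),v.mean().round(1))
    except Exception as e: print(nm,k,e)
E
```

```text
wrist axle 459 [0.5077 0.1957 0.0111 0.5073 0.1956 0.0983 0.0983] ray [0.5069 0.1957 0.0111 0.5069 0.1955] px 281.4 193.5
wrist race 1676 [0.5291 0.0196 0.0323 0.5282 0.0198 0.0542 0.0544] ray [0.5288 0.0212 0.0328 0.5277 0.0206] px 109.2 203.2
wrist pad_axle 5350 [0.5012 0.197  0.058  0.4976 0.1974 0.039  0.0386] ray [0.5006 0.197  0.0576 0.4974 0.1974] px 281.9 171.4
wrist clamp OpenCV(4.12.0) /io/opencv/modules/calib3d/src/undistort.dispatch.cpp:347: error: (-215:Assertion failed) CV_IS_MAT(_src) && CV_IS_MAT(_dst) && (_src->rows == 1 || _src->cols == 1) && (_dst->rows == 1 || _dst->cols == 1) && _src->cols + _src->rows - 1 == _dst->rows + _dst->cols - 1 && (CV_MAT_TYPE(_src->type) == CV_32FC2 || CV_MAT_TYPE(_src->type) == CV_64FC2) && (CV_MAT_TYPE(_dst->type) == CV_32FC2 || CV_MAT_TYPE(_dst->type) == CV_64FC2) in function 'cvUndistortPointsInternal'

top axle 41 [0.508  0.1937 0.0117 0.5073 0.1938 0.1003 0.1005] ray [0.5081 0.1938 0.0113 0.5074 0.1938] px 213.0 231.2
top race 170 [0.529  0.0178 0.032  0.5289 0.0172 0.0561 0.0562] ray [0.529  0.0172 0.0319 0.5289 0.0172] px 271.4 226.7
top pad_axle 559 [0.5006 0.1954 0.0558 0.4991 0.1949 0.0405 0.0405] ray [0.5005 0.1952 0.0558 0.4991 0.195 ] px 215.6 236.4
top clamp 166 [ 0.5247 -0.2245  0.0347  0.522  -0.2251  0.0624  0.0626] ray [ 0.5246 -0.2244  0.0347  0.522  -0.2252] px 348.6 228.9
```

Wrist and top views agree, and the radii match the part sizes (11 mm pin, 32 mm race). Next, press the axle.

```bash
cat >> h.py <<'E'
def press(manip,xy,ztop,R,push=.0088):
    """descend to contact, push on, retreat; prints contact height and forces"""
    manip.reach([*xy,ztop+.03],R)
    manip.line_to([*xy,ztop+.008],speed=.08); f0=np.array(manip.get_contact_force())
    hit=manip.line_to([*xy,ztop-.007],speed=.015,max_force=1.2); zc=manip.get_eef_pos()[2]
    print("hit",hit,"z",round(zc,4),"f",np.round(manip.get_contact_force()-f0,2),"t",manip.get_time_s())
    if not hit or abs(zc-ztop)>.005: print("ABNORMAL, stopped"); return False
    manip.line_to([*xy,zc-push],speed=.018,max_force=20)
    print("end z",round(manip.get_eef_pos()[2],4),"f",np.round(manip.get_contact_force()-f0,2))
    manip.dwell(.2)
    manip.line_to([*xy,zc+.006],speed=.02); manip.line_to([*xy,ztop+.05],speed=.12)
    return True
E
python3 - <<'E'
from station import manip
from h import *;import pickle
d,R=pickle.load(open("w.pkl","rb"))
manip.grip(0.0); print(manip.get_time_s())
press(manip,(.507,.195),.1,R)
manip.reach([.507,.10,.25],R); print(manip.get_time_s())
m=manip.camera_model("wrist");im,z=manip.camera("wrist");cv2.imwrite("pics/w2.png",im);pickle.dump((im,z,m),open("w2.pkl","wb"))
t,tz=manip.camera("top");tm=manip.camera_model("top")
for k,h,c in(("axle",.094,(.507,.195)),("race",.056,(.529,.019))):
  for nm,mm,zz in(("w",m,z),("t",tm,tz)):
    try:
        M,Q,xy,rad=top_fit(mm,zz,h-.012,h+.012,c,.045);print(nm,k,M.sum(),np.round([*xy,rad,np.median(Q[:,2])],4))
    except Exception as e: print(nm,k,"none")
E
```

```text
3.175
hit True z 0.0983 f [0.64 0.24 2.07] t 4.8083
end z 0.0895 f [0.24 0.25 1.67]
7.6833
w axle 468 [0.5078 0.1952 0.0111 0.0892]
t axle 41 [0.5083 0.1943 0.0113 0.0899]
w race 1781 [0.5292 0.0192 0.0321 0.0542]
t race 153 [0.5231 0.012  0.043  0.0557]
```

View pics/w2.png

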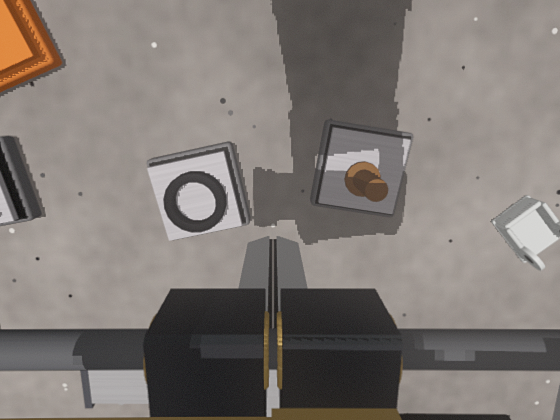

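The axle's top went from 0.098 to 0.089, so its pad is down about 9 mm. It is upright at (372,187) and hasn't shifted. The race is at (195,200). I'll press the race with both fingertips on opposite rim points, then look at the clamp ring.

```bash
python3 - <<'E'
from station import manip
from h import *;import pickle
d,R=pickle.load(open("w.pkl","rb"))
manip.reach([.529,.0185,.15],R)
manip.grip(46/94); print(manip.get_width(),manip.get_time_s())
ok=press(manip,(.529,.0185),.056,R)
if ok:
    manip.reach([.505,-.13,.25],R); print(manip.get_time_s())
    m=manip.camera_model("wrist");im,z=manip.camera("wrist");cv2.imwrite("pics/w3.png",im);pickle.dump((im,z,m),open("w3.pkl","wb"))
    t,tz=manip.camera("top");tm=manip.camera_model("top")
    for k,h,c in(("axle",.094,(.507,.195)),("race",.05,(.529,.019)),("clamp",.062,(.524,-.225))):
      for nm,mm,zz in(("w",m,z),("t",tm,tz)):
        try:
            M,Q,xy,rad=top_fit(mm,zz,h-(.006 if k!="axle" else .012),h+.012,c,.045);print(nm,k,M.sum(),np.round([*xy,rad,np.median(Q[:,2])],4))
        except Exception as e: print(nm,k,"none")
E
```

```text
0.4877166546979281 9.2167
hit True z 0.0554 f [ 1.24 -0.55  2.59] t 10.6333
end z 0.0465 f [-0.18 -0.44  2.3 ]
13.7333
w axle 0 [ 0.  0.  0. nan]
t axle 45 [0.508  0.1943 0.0112 0.0909]
w race 1386 [0.5293 0.0189 0.0321 0.0453]
t race 156 [0.5291 0.0171 0.0315 0.0486]
w clamp 1538 [ 0.5241 -0.2222  0.0345  0.0604]
t clamp 32 [ 0.5012 -0.215   0.016   0.0629]
  return _methods._mean(a, axis=axis, dtype=dtype,
  ret = ret.dtype.type(ret / rcount)
```

View pics/w3.png

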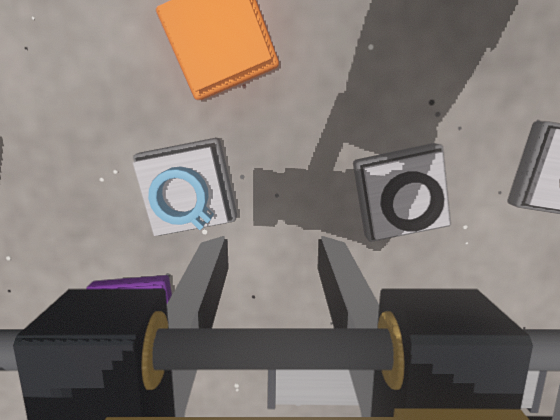

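The race top went from about 0.055 to 0.046, also sunk and not shifted; it's at (412,200). The clamp ring is at (181,196) with its ear toward (205,217), roughly world +x+y. I'll fit the ring centre and ear direction, then press across the ear axis.

```bash
python3 - <<'E'
from station import manip
from h import *;import pickle
from scipy.optimize import least_squares
d,R0=pickle.load(open("w.pkl","rb"));out=[]
t=pickle.load(open("d.pkl","rb"))["top"]; w=pickle.load(open("w3.pkl","rb"))
for im,z,m in(w,t):
    M,Q,xy,rad=top_fit(m,z,.056,.068,(.523,-.224),.047);P=Q[:,:2]
    c=least_squares(lambda c:np.hypot(*(P-c).T)-.0245,xy,loss="soft_l1",f_scale=.002).x
    r=np.hypot(*(P-c).T);e=P[r>.033].mean(0)-c if (r>.033).any() else [0,0]
    out.append((c,np.degrees(np.arctan2(e[1],e[0]))));print(np.round(c,4),out[-1][1],np.percentile(r,[1,50,99]).round(4),(r>.033).sum())
c=(out[0][0]+out[1][0])/2; a=np.radians(out[0][1])
ex=np.array([np.cos(a),np.sin(a),0]);zz=np.array([0,0,-1.])
best=[]
for s in(1,-1):
    x=s*ex; R=np.c_[x,np.cross(zz,x),zz]; q=manip.inverse_kinematics([*c,.15],R)
    if q is not None: best.append((np.abs(np.array(q)-manip.get_q()).max(),s,R))
b=min(best,key=lambda t:t[0]);print(c,b[0],b[1]); pickle.dump((c,b[2]),open("clamp.pkl","wb"))
E
```

```text
[ 0.5198 -0.2245] 42.746860685713294 [0.019  0.025  0.0377] 81
[ 0.5201 -0.2266] 43.90328342108645 [0.019  0.0253 0.0378] 8
[ 0.51993928 -0.22555976] 128.52258816258592 1
```

```bash
python3 - <<'E'
from station import manip
from h import *;import pickle
c,R=pickle.load(open("clamp.pkl","rb"))
manip.reach([*c,.15],R); manip.grip(42/94)
ok=press(manip,tuple(c),.062,R)
if ok:
    manip.line_to([*c,.2],speed=.2); R0=pickle.load(open("w.pkl","rb"))[1]
    manip.reach([.50,-.08,.28],R0)
    m=manip.camera_model("wrist");im,z=manip.camera("wrist")
    M,Q,xy,rad=top_fit(m,z,.044,.074,(.523,-.224),.047);print("clamp",np.round([*xy,rad,np.median(Q[:,2])],4))
    M,Q,xy,rad=top_fit(m,z,.043,.07,(.529,.0185),.047);print("race",np.round([*xy,rad,np.median(Q[:,2])],4))
    cv2.imwrite("pics/w4.png",im)
print(manip.get_time_s())
E
```

```text
hit True z 0.0613 f [ 0.74 -0.52  1.6 ] t 17.4667
end z 0.0525 f [-0.35 -0.16  2.55]
clamp [ 0.524  -0.2219  0.0343  0.0513]
race [0.529  0.0187 0.032  0.0453]
22.2333
```

View pics/w4.png

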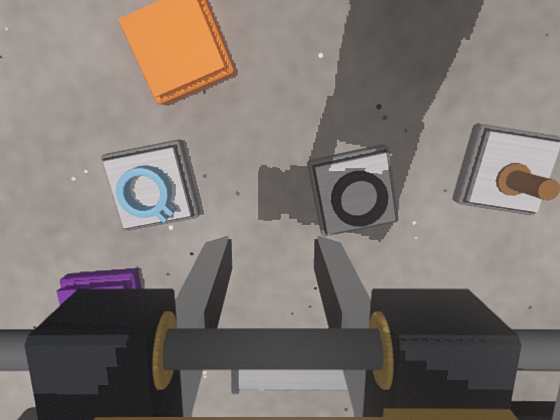

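The clamp ring at (143,192) has sunk about 9 mm and is at the same pose. The race at (359,198) and the axle at (525,184) are still down and undisturbed, so I'll hand in.

```bash
python3 -c "
from station import manip
print(manip.sign_off())"
```

```text
the job is handed in; nothing more can be done
None
```

I pressed the axle, then the race, then the clamp ring; each part's top dropped about 9 mm and stayed down with no visible shift, and the job was handed in at about 22 s on the robot's clock.

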